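# Candle an egg: open the light, then quarter-turn the dish over it

## Task

Candle the egg: slide the red grip on the lamp box fully to its end stop so that the light window is open, then lift the dish with the egg by its blue handle and hold it level, centred about 6 cm above the lit window and pointing the way it lay on its stand, for a moment. Then, staying over the light, turn the dish a quarter turn about upright, either way, and finish still holding it there, level and still. The egg must stay settled in the middle of the dish, untouched by the gripper, and everything else on the table stays where it is.

Things in the scene. Friction and masses are not known exactly. Their poses are not given: they have to be found in the camera images.
- lamp_window (a point): centre of the round light window (46 mm across, lit, black ring), on the top face of the white candling lamp box, 65 mm above the table and 35 mm from the box's middle towards its -y; axes as the lamp's, z up. At the start the steel slide covers it
- lamp_slide (a joint): travel of the steel slide over the window, m: 0 covers the window, 0.060 is the end stop with the window fully open; grows as the slide moves along the lamp's +y; starts between 0 and 0.012; rubs with about 2 N and stays where it is left
- slide_grip (a point): centre of the red upright grip on the slide: 34 mm (lamp's x) by 12 mm (lamp's y, the sliding direction) by 30 mm high, standing on a 3 mm plate, so its foot is 15 mm below this point (4 mm above the box's top face) and its top 15 mm above; axes as the lamp's; its middle is 16 mm towards +y of the plate's middle
- stand: fixed wooden stand; origin at the centre of its foot, z up. Round foot 110 mm across, rubber pad at 35 mm height carrying the dish centred; 78 mm towards its -x a saddle with two lips either side of the handle (5 mm clear), 11 mm above the pad: first lift straight up 15 mm. Its -x axis is where the handle points as it lies, up to 26 degrees from straight towards the robot
- dish_center (a point): centre of the underside of the clear dish (orange rim, 129 mm across, 21 mm high, 140 g give or take a quarter), z up along the dish's axis; its blue handle points along -x and starts on the stand (underside 35 mm above the table). Inside, the floor is flat within 12 mm of the centre, 5 mm above this point, then rises gently to 18 mm above this point at the rim
- dish_handle (a point): point to grip on the dish's straight blue handle: on the handle's middle line, 108 mm from the dish's centre towards its -x, half-way up; the handle is 16 mm wide (dish's y) and 22 mm high, from 5 to 27 mm above the dish's underside, and runs from 62 to 148 mm from the centre; axes as the dish's
- dish: the same dish, with its handle: origin and axes as dish_center
- egg_center (a point): centre of the loose brown egg, 57 by 44 mm, about 60 g, lying on its side in the middle of the dish, its centre 27 mm and its top 49 mm above the dish's underside; it rolls if the dish tips or jerks
- lamp: the fixed white lamp box with its slide, 110 mm (x) by 170 mm (y) by 65 mm high; origin at the centre of its underside, z up; its x axis up to 20 degrees either way from the robot's x. Two 6 mm high aluminium rails run along y at x = +-39 mm; a 6 mm high stop bar crosses the top 59 mm from its middle towards +y
- carton: bystander: grey pulp carton of six eggs, 100 by 150 mm, 76 mm high; origin at the centre of its underside
- marker: bystander: white and blue marker pen lying between the lamp and the stand, 130 mm long along its x, 19 mm high; origin underneath its middle
- torch: bystander: small dark pocket torch lying down, 133 mm long along its x, 26 mm high; origin underneath its middle
- stamp: bystander: date stamp with a turned wooden knob, 36 by 50 mm, 74 mm high; origin underneath
- inkpad: bystander: blue ink pad in a dark tin, 70 by 105 mm, 14 mm high; origin underneath
- eggcup: bystander: white egg cup with a pale egg, 47 mm across, 84 mm high; origin underneath
- bowl: bystander: steel bowl with three eggs, 132 mm across, 60 mm high; origin underneath
- weight: bystander: brass weight, 38 mm across, 46 mm high; origin underneath
- egg: the same egg; origin at its centre, long axis along its x
Not all that is in view belongs to the job. Of the things that look like the dish, the larger one is meant.

How it is judged:
By the outcome, as a careful person would: the job done as asked, in the order asked, and still so for the second after the job is handed in, while the arm keeps its last pose, push and grip.
It also fails if it takes over 70 s, if anything falls off the work surface, if the arm or the gripper's body presses on something with over 40 N, if the wrist force passes 120 N, or if a joint passes its speed limit or range.

## Robot

A 6-joint arm with a two-finger parallel gripper is mounted at the origin on the work surface. World frame = base frame: x ahead of the robot, y to its left, z up, the work surface at z = 0. Lengths are in mm, angles in rad, forces in N, time in s.
With the tool pointing down it reaches from about 350 to 975 mm from the base axis. Payload 7.1 kg.
Tool frame: the origin (TCP) lies midway between the tips of the shut fingers; the grasp point (between the pads) lies ctrl.grip_point_offset behind it (ctrl.grip_point_offset is the distance from the TCP to the grasp point, in mm); z points along the fingers, y is the line along which they close (so a half turn about z gives the same grasp; the last joint's range is limited). The gripper opens to 88 mm and grips with 3 to 60 N. Pads are 20 mm wide; open, the fingers measure 115 mm over their backs; the gripper's body (75 mm by 178 mm) begins 61 mm behind the grasp point.
Start: joints at [1.264, 0.423, 1.63, -0, 1.089, -0.019], TCP at [177.37, 599.287, 222.675] pointing down, gripper open.
Joint ranges: [-3, 3], [-0.9, 2.11], [0.09, 2.58], [-1.31, 4.45], [0.11, 2.69], [-2.54, 2.54]. Speed limits (rad/s): [2.39, 2.39, 3.01, 3.14, 3.14, 3.14].

## Interface

Orientations are given as a rotation vector (axis times angle).
In Python, from workcell import ctrl, get_image, close_job, finder gives the robot as it stands.
- The arm moves only by the tool servo_tool, never from a script. Its argument "deltas" is a list of rows, each a list of 2 entries, a list of its own where there are three numbers: the shift along the tool's x, y, z in mm, then the turn, a rotation vector about the tool's x, y, z in rad. A call has 1 to 5 rows; each row is the pose to reach, as a shift and turn from the pose commanded when the call began, along the tool's axes at that moment; what a row does not reach only later rows make up. A row lasts 1/12 s, in which the tool goes at most 41.7 mm and 7.16 degrees, less where a joint would pass 70% of its speed; a pose out of reach is approached as far as the arm can. A call with a gripper value outside its range is refused whole. "grip" is the closure, from -1 (fully open) to 1 (shut), so that 0 is half open, set as the call begins (left out, the last holds). The fingers move at their own pace and stop on an object; the grip force is fixed at half the most. Time passes only in rows, so rows that repeat a pose let the fingers close. It gives the time, the measured TCP pose, the force, the opening and the grip force at its end, in the units of the state.
- ctrl.get_obs(): the state, without advancing time (a new reading comes with each control period).
- get_image(name): name is "side" or "top" or "wrist"; returns a dict with "frame" (420x560x3 uint8, blue, green, red), "depth" (420x560 float32, mm along the optical axis (not along the pixel's ray), 0 where there is no reading), "K" (3x3 intrinsics, pixels), "dist" ([k1, k2, p1, p2, k3] as OpenCV has them; the pictures are not rectified), "pose" (4x4, takes a point from camera to world coordinates). Camera axes: x right, y down, z forward; pixel columns grow to the right and rows downward; lengths in mm; the calibration is good to about 2 mm. A picture is of the moment at which its call begins.
- close_job(): hands the job in; it is judged then, once.
Trained networks look in a picture, given as the dict that the camera call returned (one of the last four; its "shot" number tells which), for a name from the list of things; names that differ only in an ending like _2 or _b are one class to them, and where a whole thing is asked for, a point or a joint stands for the part that bears it (a point fixed in the world has none). Each returns a list of dicts, best first, with "score" (0 to 1); they miss things now and then, are a little off and sometimes report something else, mostly with a low value. They report only what shows in the picture. A call takes as long as a camera call. They do not tell look-alikes from the thing itself.
- finder.search_frame(query, picture): "rect" ([centre column, centre row, width, height] as shares, 0 to 1, of the picture: columns of its width, rows of its height, round what is visible of it).
- finder.silhouettes(query, picture): "mask" (420x560 bool, what is visible of it) and "rect" ([centre column, centre row, width, height] as shares, 0 to 1, of the picture: columns of its width, rows of its height, round what is visible of it).
The state is a dict: "t": time; "qpos": joint angles; "qvel": joint speeds; "joint_torque": joint torques, N m; "ee_pos": TCP position; "orientation": TCP orientation; "ft_force": force on the tool from outside, world axes, zero at the start; "moment": the same for the moment, N m; "width": finger opening in mm; "grasp_force": force on a finger pad.
Only numpy, scipy, OpenCV 4.12 (cv2) and the standard library are available. Lean on these libraries where they do the work, as an engineer would, in place of code of your own. Each camera call takes 0.05 s, during which the arm holds its last target. There are 200 camera calls.

## Working session

There is one attempt and no reset: what is moved stays moved. The work goes in short steps, Python scripts to look and compute and a tool call to move; the robot and the scene stay as the last step left them, time stands still between calls to the robot, and variables do not carry over. Pictures are saved under pics/ and viewed, at most 10 in all, crops included, and the job is handed in when it is done.

Besides the shell and the picture viewer there is one more tool, called after ">>>" as name([rows], argument=value, ...), one row to a line, values as JSON. servo_tool: Moves the arm, as the interface text tells. Its arguments: {"type":"object","properties":{"deltas":{"type":"array","items":{"type":"array"}},"grip":{"type":"number"}},"required":["deltas"]}

```bash
ls; mkdir -p pics
python3 - <<'E'
from workcell import ctrl,get_image,finder
import cv2,numpy as np
o=ctrl.get_obs();print({k:np.round(v,3).tolist() for k,v in o.items()},ctrl.grip_point_offset)
ims={}
for n in("top","side"):
    p=get_image(n);cv2.imwrite(f"pics/{n}0.png",p["frame"]);np.savez(f"{n}0.npz",**{k:p[k] for k in("frame","depth","K","dist","pose")})
    for q in("dish","lamp","slide_grip","egg","stand","dish_handle"):
        print(n,q,[(round(r["score"],2),np.round(np.array(r["rect"])*[560,420,560,420]).astype(int).tolist()) for r in finder.search_frame(q,p)][:4])
    print(p["K"],p["pose"],p["dist"])
E
```

```text
pics
{'t': 0.0, 'qpos': [1.264, 0.424, 1.631, -0.0, 1.089, -0.019], 'qvel': [0.0, 0.001, 0.001, 0.001, -0.003, -0.001], 'joint_torque': [-0.001, -54.463, -27.366, 0.064, 0.023, -0.0], 'ee_pos': [177.207, 598.779, 221.939], 'orientation': [-0.45, -3.109, 0.002], 'ft_force': [-0.125, -0.388, -0.347], 'moment': [-0.008, -0.001, 0.036], 'grasp_force': 0.0, 'width': 87.765} 18.700000000000003
top dish [(0.91, [220, 298, 59, 34]), (0.58, [230, 214, 51, 81])]
top lamp [(0.71, [368, 207, 78, 66]), (0.47, [215, 137, 12, 46])]
top slide_grip [(0.71, [380, 201, 27, 28]), (0.46, [231, 213, 51, 80])]
top egg [(0.73, [226, 200, 16, 19])]
top stand [(0.18, [367, 205, 73, 59])]
top dish_handle [(0.83, [221, 296, 51, 38]), (0.61, [231, 214, 51, 76])]
[[486.49095476   0.         286.54062514]
 [  0.         486.49095476 208.76500018]
 [  0.           0.           1.        ]] [[ 3.93756973e-03 -9.81840969e-01  1.89664985e-01  2.89012224e+02]
 [-9.99551332e-01  1.76727792e-03  2.99000310e-02 -1.19355695e+01]
 [-2.96922662e-02 -1.89697622e-01 -9.81393490e-01  1.30667204e+03]
 [ 0.00000000e+00  0.0000000
[... 217 characters left out ...]
21, 275, 95, 82])]
side slide_grip [(0.86, [331, 273, 35, 32])]
side egg [(0.48, [254, 169, 20, 14])]
side stand [(0.8, [252, 191, 52, 16])]
side dish_handle [(0.94, [165, 214, 39, 35]), (0.56, [239, 176, 75, 36]), (0.35, [255, 169, 17, 18])]
[[436.435772     0.         284.22122553]
 [  0.         436.435772   208.44062382]
 [  0.           0.           1.        ]] [[ 8.69282076e-01 -3.60179697e-01  3.38554660e-01  1.96411490e+02]
 [-4.94045343e-01 -6.10371430e-01  6.19165499e-01 -6.54268472e+02]
 [-1.63667503e-02 -7.05490824e-01 -7.08530046e-01  8.17026525e+02]
 [ 0.00000000e+00  0.00000000e+00  0.00000000e+00  1.00000000e+00]] [-0.11373767  0.          0.          0.          0.        ]
```

View pics/top0.png

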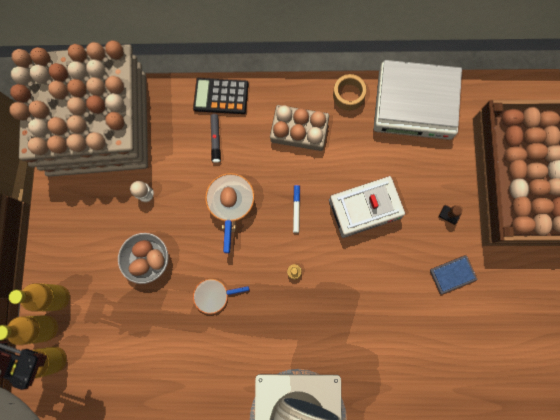

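View pics/side0.png

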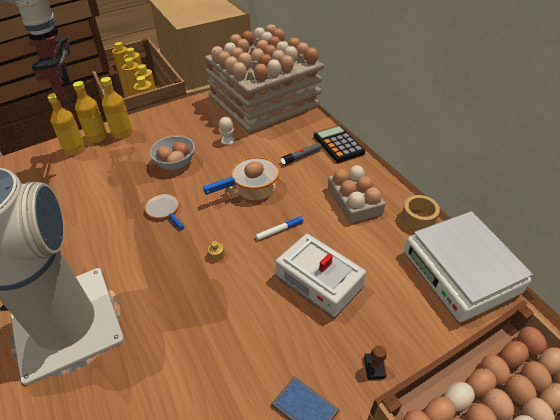

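The candidates for the dish are the larger one with the egg at top (230,197), blue handle tip (227,250), and the small eggless look-alike at (211,296). By the description it is the first. The lamp is at (367,206) with its red grip at (375,201). The stop bar is to the left (+y), so the slide has to move left in the picture.

```bash
cat > h.py <<'E'
import numpy as np,cv2
def cloud(p):
    K,d=p["K"],p["dist"];D=p["depth"]
    v,u=np.mgrid[:420,:560]
    n=cv2.undistortPoints(np.stack([u,v],-1).reshape(-1,1,2).astype(float),K,d).reshape(420,560,2)
    c=np.concatenate([n*D[...,None],D[...,None]],-1)
    P=c@p["pose"][:3,:3].T+p["pose"][:3,3]; P[D<=0]=np.nan
    return P
def hsv(p): return cv2.cvtColor(p["frame"],cv2.COLOR_BGR2HSV)
def red(H): return ((H[...,0]<6)|(H[...,0]>174))&(H[...,1]>170)&(H[...,2]>90)
def blue(H): return (H[...,0]>100)&(H[...,0]<125)&(H[...,1]>150)&(H[...,2]>60)
def rimfit(xy):
    A=np.c_[2*xy,np.ones(len(xy))];s=np.linalg.lstsq(A,(xy**2).sum(1),rcond=None)[0]
    return s[:2],np.sqrt(s[2]+s[0]**2+s[1]**2)
E
cat > m.py <<'E'
from h import *
for n in("top","side"):
    p=dict(np.load(n+"0.npz"));P=cloud(p);H=hsv(p);z=P[...,2]
    np.set_printoptions(precision=1,suppress=True)
    box=lambda x0,x1,y0,y1:(P[...,0]>x0)&(P[...,0]<x1)&(P[...,1]>y0)&(P[...,1]<y1)
    print(n,"center lamp px",P[206,350] if n=="top" else P[275,321])
    near=box(400,650,-350,-50)
    m=near&(z>50)&(z<80)
    r=cv2.minAreaRect(P[m][:,:2].astype(np.float32));print("lamp rect",r,np.median(z[m]),m.sum())
    g=red(H)&near&(z>72);print("grip",P[g].mean(0),P[g].min(0),P[g].max(0),g.sum())
    t=g&(z>np.nanmax(z[g])-8);print("griptop",P[t].mean(0),cv2.minAreaRect(P[t][:,:2].astype(np.float32)))
    b=blue(H)&box(300,650,50,330)&(z>45);
    q=P[b];tt=q[q[:,2]>q[:,2].max()-10];c=tt.mean(0);U,S,V=np.linalg.svd(tt[:,:2]-c[:2]);d=V[0]
    print("handle",c,d,np.degrees(np.arctan2(d[1],d[0])),((tt[:,:2]-c[:2])@d).min(),((tt[:,:2]-c[:2])@d).max(),len(tt),q[:,2].max())
    o=(H[...,0]>4)&(H[...,0]<20)&(H[...,1]>140)&(H[...,2]>120)&box(350,650,50,280)&(z>45)&(z<65)
    xy=P[o][:,:2]
    for _ in range(5):
        cc,R=rimfit(xy);e=abs(np.hypot(*(xy-cc).T)-R);xy=xy[e<max(4,1.5*e.std())]
    print("rim",cc,R,len(xy),np.median(z[o]))
    if n=="top":cv2.imwrite("pics/crop0.png",cv2.resize(p["frame"][160:270,180:420],None,fx=3.3,fy=3.3,interpolation=cv2.INTER_CUBIC))
E
python3 m.py
```

```text
top center lamp px [ 534.7 -138.1   71.5]
lamp rect ((539.2726440429688, -183.10304260253906), (112.1645278930664, 172.2673797607422), 17.888404846191406) 66.88704374813562 2702
grip [ 542.1 -194.9   98.6] [ 525.6 -203.2   86.1] [ 557.7 -186.9  104.9] 57
griptop [ 541.9 -195.6  100.8] ((541.8858032226562, -195.36593627929688), (32.27497482299805, 10.721406936645508), 16.12864875793457)
handle [457.9 180.3  62.3] [-1.  0.] 178.65316324191747 -39.83049040331942 41.09918028593643 158 68.19227951000062
rim [563.9 177.4] 63.25123904943733 149 55.6489526608716
side center lamp px [ 524.2 -209.9   66.1]
lamp rect ((537.9531860351562, -185.0440673828125), (112.78367614746094, 168.88211059570312), 18.180429458618164) 63.480017375934835 3217
grip [ 541.5 -200.8   91.9] [ 526.2 -208.    73. ] [ 557.  -189.7   99.5] 110
griptop [ 541.8 -199.2   95.9] ((541.7442016601562, -198.62240600585938), (30.7699031829834, 11.094313621520996), 18.870445251464844)
handle [457.  176.7  58.4] [-1.  0.] 178.11616816672628 -41.267697323537774 42.45172908300701 153 63.22380889054068
rim [562.9 176.4] 63.12521695909437 135 52.797869788299465
```

View pics/crop0.png

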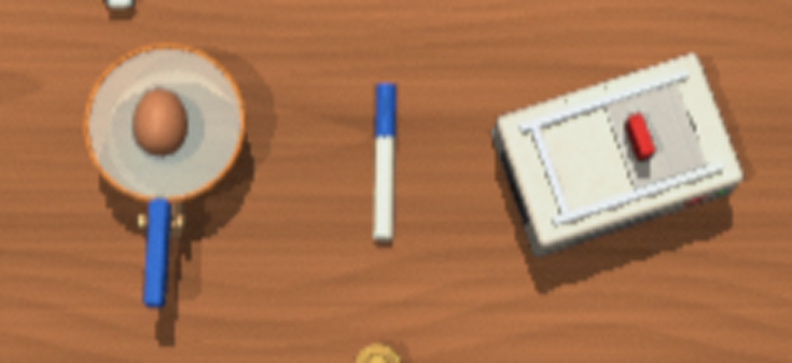

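Crop check: the dish with the egg is at crop (163,120) and its handle runs down to (156,300). The lamp is on the right with its grip at crop (640,135) and the stop bar at its left end. The choice is confirmed.

```bash
cat > plan.py <<'E'
import numpy as np,json,sys
from scipy.spatial.transform import Rotation as R
def down(yaw):
    c,s=np.cos(yaw),np.sin(yaw);return R.from_matrix(np.array([[-s,c,0],[c,s,0],[0,0,-1.]]).T)
def plan(target,Rt,n,p0,R0,ease=False):
    """prints calls of up to 5 rows; target pose Rt (Rotation); straight line, n rows"""
    rv=(R0.inv()*Rt).as_rotvec();p=np.array(p0,float);Rc=R0;k=0
    f=lambda s:(10*s**3-15*s**4+6*s**5) if ease else s
    while k<n:
        rows=[];m=min(5,n-k)
        for i in range(1,m+1):
            s=f((k+i)/n)
            P=np.array(p0)+s*(np.array(target)-p0);Q=R0*R.from_rotvec(s*rv)
            d=Rc.inv().apply(P-p);w=(Rc.inv()*Q).as_rotvec()
            rows.append([np.round(d,1).tolist(),np.round(w,3).tolist()])
        print(json.dumps(rows))
        p=p+Rc.apply(rows[-1][0]);Rc=Rc*R.from_rotvec(rows[-1][1]);k+=m
    print("end",p.round(1),Rc.as_rotvec().round(3));return p,Rc
def yawof(R_): y=R_.as_matrix()[:,1];return np.degrees(np.arctan2(y[1],y[0]))
E
python3 - <<'E'
from plan import *
R0=R.from_rotvec([-.45,-3.109,.002])
print(yawof(R0))
plan([542,-197.5,180],down(np.radians(-72)),25,[177.3,599,222.3],R0)
E
```

```text
73.52828668623754
[[[-23.0, -26.4, 1.7], [-0.0, 0.0, 0.102]], [[-46.0, -52.8, 3.5], [-0.0, 0.0, 0.203]], [[-69.1, -79.2, 5.2], [-0.0, 0.0, 0.305]], [[-92.1, -105.7, 6.9], [-0.0, 0.0, 0.406]], [[-115.1, -132.1, 8.6], [-0.0, 0.0, 0.508]]]
[[[-33.0, -11.8, 1.8], [-0.0, 0.0, 0.102]], [[-65.9, -23.7, 3.5], [-0.0, 0.0, 0.203]], [[-98.9, -35.6, 5.2], [-0.0, 0.001, 0.305]], [[-131.9, -47.5, 6.9], [-0.0, 0.001, 0.406]], [[-164.8, -59.4, 8.7], [-0.0, 0.001, 0.508]]]
[[[-34.6, 5.7, 1.6], [-0.0, -0.0, 0.102]], [[-69.2, 11.4, 3.3], [-0.0, -0.0, 0.203]], [[-103.7, 17.0, 5.0], [-0.0, -0.0, 0.305]], [[-138.3, 22.7, 6.7], [-0.0, -0.0, 0.406]], [[-172.9, 28.3, 8.4], [-0.0, 0.0, 0.508]]]
[[[-27.5, 21.8, 1.7], [-0.0, 0.0, 0.102]], [[-54.9, 43.5, 3.4], [-0.0, 0.0, 0.203]], [[-82.4, 65.3, 5.1], [-0.0, 0.0, 0.305]], [[-109.8, 87.1, 6.8], [-0.0, 0.0, 0.406]], [[-137.3, 108.8, 8.5], [-0.0, 0.001, 0.508]]]
[[[-13.4, 32.4, 1.6], [-0.0, -0.0, 0.102]], [[-26.8, 64.8, 3.3], [-0.001, -0.0, 0.203]], [[-40.2, 97.2, 5.0], [-0.001, -0.0, 0.305]], [[-53.6, 129.5, 6.7], [-0.001, -0.0, 0.406]], [[-67.0, 161.9, 8.3], [-0.001, 0.0, 0.508]]]
end [ 542.  -197.5  180. ] [3.103 0.491 0.   ]
```

>>> servo_tool([
  [[-23,-26.4,1.7],[0,0,0.102]],
  [[-46,-52.8,3.5],[0,0,0.203]],
  [[-69.1,-79.2,5.2],[0,0,0.305]],
  [[-92.1,-105.7,6.9],[0,0,0.406]],
  [[-115.1,-132.1,8.6],[0,0,0.508]],
])

```text
t: 1.12
ee_pos: [250.6, 438.5, 214.1]
orientation: [1.224, 2.893, 0.0]
ft_force: [-0.4, 0.3, -0.4]
width: 87.5
grasp_force: 0.0
```

>>> servo_tool([
  [[-33,-11.8,1.8],[0,0,0.102]],
  [[-65.9,-23.7,3.5],[0,0,0.203]],
  [[-98.9,-35.6,5.2],[0,0,0.305]],
  [[-131.9,-47.5,6.9],[0,0,0.406]],
  [[-164.8,-59.4,8.7],[0,0,0.508]],
])

```text
t: 1.53
ee_pos: [323.6, 279.2, 205.6]
orientation: [1.912, 2.493, 0.001]
ft_force: [1.4, -0.6, 0.1]
width: 87.7
grasp_force: 0.0
```

>>> servo_tool([
  [[-34.6,5.7,1.6],[0,0,0.102]],
  [[-69.2,11.4,3.3],[0,0,0.203]],
  [[-103.7,17,5],[0,0,0.305]],
  [[-138.3,22.7,6.7],[0,0,0.406]],
  [[-172.9,28.3,8.4],[0,0,0.508]],
])

```text
t: 1.95
ee_pos: [396.6, 119.7, 197.2]
orientation: [2.477, 1.932, 0.001]
ft_force: [0.2, 0.5, 0.0]
width: 88.0
grasp_force: 0.0
```

>>> servo_tool([
  [[-27.5,21.8,1.7],[0,0,0.102]],
  [[-54.9,43.5,3.4],[0,0,0.203]],
  [[-82.4,65.3,5.1],[0,0,0.305]],
  [[-109.8,87.1,6.8],[0,0,0.406]],
  [[-137.3,108.8,8.5],[0,0,0.508]],
])

```text
t: 2.37
ee_pos: [469.5, -39.8, 188.7]
orientation: [2.883, 1.247, 0.001]
ft_force: [1.8, 0.2, -0.2]
width: 87.8
grasp_force: 0.0
```

>>> servo_tool([
  [[-13.4,32.4,1.6],[0,0,0.102]],
  [[-26.8,64.8,3.3],[0,0,0.203]],
  [[-40.2,97.2,5],[0,0,0.305]],
  [[-53.6,129.5,6.7],[0,0,0.406]],
  [[-67,161.9,8.3],[0,0,0.508]],
])

```text
t: 2.78
ee_pos: [542.4, -199.1, 180.2]
orientation: [3.104, 0.483, 0.0]
ft_force: [0.2, 0.6, -0.6]
width: 88.0
grasp_force: 0.0
```

Run:
```python
from workcell import ctrl,get_image
from h import *
np.set_printoptions(precision=1,suppress=True)
p=get_image("wrist");cv2.imwrite("pics/w1.png",p["frame"])
P=cloud(p);H=hsv(p);z=P[...,2];o=ctrl.get_obs();print(o["ee_pos"],o["qpos"])
g=red(H)&(z>72)&(z<115);print(g.sum(),P[g].mean(0))
t=g&(z>92);print(P[t].mean(0),cv2.minAreaRect(P[t][:,:2].astype(np.float32)))
m=(z>58)&(z<70);r=cv2.minAreaRect(P[m][:,:2].astype(np.float32));print(r)
```

```text
[ 545.5 -204.2  180.5] [-0.4  0.4  1.8 -0.   1.   0.9]
763 [ 546.4 -193.5   98.7]
[ 545.6 -193.7   99.4] ((544.8502197265625, -193.86224365234375), (33.61790084838867, 10.575998306274414), 17.61686897277832)
((556.0138549804688, -249.14328002929688), (123.29048919677734, 317.85302734375), 11.741976737976074)
```

View pics/w1.png

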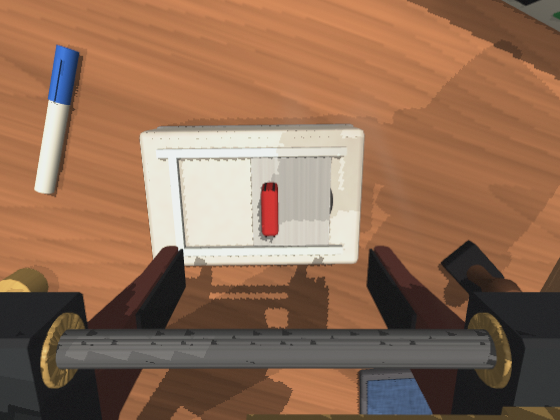

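The wrist view shows the lamp with its red grip at (270,210), between the fingers (columns about 175 and 375), and the window edge showing at (331,200). The arm was still settling, so I'll hold it still and measure again.

>>> servo_tool([
  [[0,0,0],[0,0,0]],
  [[0,0,0],[0,0,0]],
  [[0,0,0],[0,0,0]],
])

```text
t: 3.08
ee_pos: [541.1, -196.3, 180.0]
orientation: [-3.102, -0.493, 0.001]
ft_force: [-1.0, -0.6, -0.1]
width: 87.8
grasp_force: 0.0
```

Run:
```python
from workcell import ctrl,get_image
from h import *
from plan import *
np.set_printoptions(precision=2,suppress=True)
o=ctrl.get_obs();print(o["ee_pos"],o["orientation"],yawof(R.from_rotvec(o["orientation"])))
p=get_image("wrist")
P=cloud(p);H=hsv(p);z=P[...,2]
t=red(H)&(z>94)&(z<115);print(P[t].mean(0),cv2.minAreaRect(P[t][:,:2].astype(np.float32)))
m=((z>61)&(z<69)&(P[...,0]>440)&(H[...,1]<60)&(H[...,2]>120)).astype(np.uint8)
n,l,s,c=cv2.connectedComponentsWithStats(m);k=1+s[1:,4].argmax();print(cv2.minAreaRect(P[l==k][:,:2].astype(np.float32)),np.median(z[l==k]))
```

```text
[ 541.1  -196.3   179.98] [-3.1  -0.49  0.  ] -71.93630670225399
[ 545.5  -193.56   99.51] ((544.714111328125, -193.5731964111328), (33.62387466430664, 10.420881271362305), 18.171674728393555)
((540.84375, -181.56773376464844), (109.10741424560547, 168.94949340820312), 18.613218307495117) 65.67587325697548
```

>>> servo_tool([
  [[1,0,30],[0,0,0]],
  [[2,0,60],[0,0,0]],
  [[2,0,85],[0,0,0]],
  [[2,0,100],[0,0,0]],
  [[2,0,103],[0,0,0]],
])

```text
t: 3.55
ee_pos: [541.6, -194.6, 74.7]
orientation: [-3.1, -0.494, 0.007]
ft_force: [-0.3, 0.9, -0.7]
width: 87.9
grasp_force: 0.0
```

>>> servo_tool([
  [[0,0,0],[0,0,0]],
  [[0,0,0],[0,0,0]],
  [[0,0,0],[0,0,0]],
  [[0,0,0],[0,0,0]],
  [[0,0,0],[0,0,0]],
], grip=1)

```text
t: 3.97
ee_pos: [544.4, -196.8, 78.3]
orientation: [3.102, 0.491, 0.003]
ft_force: [-0.3, 0.9, -1.1]
width: 57.7
grasp_force: 0.0
```

>>> servo_tool([
  [[0,0,0],[0,0,0]],
  [[0,0,0],[0,0,0]],
  [[0,0,0],[0,0,0]],
  [[0,0,0],[0,0,0]],
  [[0,0,0],[0,0,0]],
])

```text
t: 4.38
ee_pos: [543.7, -196.7, 77.2]
orientation: [-3.103, -0.491, 0.0]
ft_force: [0.3, -0.5, 0.9]
width: 24.5
grasp_force: 0.0
```

>>> servo_tool([
  [[0,0,0],[0,0,0]],
  [[0,0,0],[0,0,0]],
  [[0,0,0],[0,0,0]],
  [[0,0,0],[0,0,0]],
  [[0,0,0],[0,0,0]],
])

```text
t: 4.8
ee_pos: [543.7, -196.4, 77.1]
orientation: [-3.103, -0.491, 0.0]
ft_force: [-0.1, 2.3, -0.4]
width: 11.9
grasp_force: 30.0
```

>>> servo_tool([
  [[0,-9,0],[0,0,0]],
  [[0,-20,0],[0,0,0]],
  [[0,-31,0],[0,0,0]],
  [[0,-40,0],[0,0,0]],
  [[0,-44,0],[0,0,0]],
])

```text
t: 5.22
ee_pos: [529.3, -153.2, 77.1]
orientation: [-3.102, -0.492, 0.001]
ft_force: [-1.2, -2.9, -2.9]
width: 11.8
grasp_force: 30.0
```

>>> servo_tool([
  [[0,-1.5,0],[0,0,0]],
  [[0,-3,0],[0,0,0]],
  [[0,-4.5,0],[0,0,0]],
  [[0,-6,0],[0,0,0]],
  [[0,-6,0],[0,0,0]],
])

```text
t: 5.63
ee_pos: [528.0, -149.0, 77.1]
orientation: [-3.103, -0.49, 0.001]
ft_force: [-1.9, -1.5, -0.2]
width: 11.8
grasp_force: 30.0
```

>>> servo_tool([
  [[0,-1,0],[0,0,0]],
  [[0,-2,0],[0,0,0]],
  [[0,-2,0],[0,0,0]],
])

```text
t: 5.88
ee_pos: [527.4, -147.2, 77.1]
orientation: [-3.103, -0.491, 0.001]
ft_force: [-3.9, -1.8, 0.0]
width: 11.8
grasp_force: 30.0
```

>>> servo_tool([
  [[0,-1,0],[0,0,0]],
  [[0,-2,0],[0,0,0]],
  [[0,-2,0],[0,0,0]],
])

```text
t: 6.13
ee_pos: [526.8, -145.1, 77.1]
orientation: [-3.103, -0.491, 0.001]
ft_force: [-4.4, -3.1, 0.8]
width: 12.0
grasp_force: 30.0
```

>>> servo_tool([
  [[0,-1,0],[0,0,0]],
  [[0,-2,0],[0,0,0]],
  [[0,-2,0],[0,0,0]],
])

```text
t: 6.38
ee_pos: [526.1, -143.2, 77.1]
orientation: [-3.103, -0.491, 0.001]
ft_force: [-3.9, -3.1, -0.3]
width: 12.0
grasp_force: 30.0
```

>>> servo_tool([
  [[0,-1,0],[0,0,0]],
  [[0,-2,0],[0,0,0]],
  [[0,-2,0],[0,0,0]],
])

```text
t: 6.63
ee_pos: [526.0, -142.7, 77.1]
orientation: [3.101, 0.492, 0.0]
ft_force: [-4.3, -10.3, -2.7]
width: 11.8
grasp_force: 30.0
```

>>> servo_tool([
  [[0,-1,0],[0,0,0]],
  [[0,-2,0],[0,0,0]],
  [[0,-2,0],[0,0,0]],
])

```text
t: 6.88
ee_pos: [526.0, -142.5, 77.1]
orientation: [3.098, 0.492, 0.002]
ft_force: [-2.5, -20.4, -6.4]
width: 11.6
grasp_force: 30.0
```

>>> servo_tool([
  [[0,3,0],[0,0,0]],
  [[0,3,0],[0,0,0]],
])

```text
t: 7.05
ee_pos: [526.0, -142.9, 77.1]
orientation: [-3.103, -0.49, 0.001]
ft_force: [-2.6, -4.3, 0.8]
width: 12.0
grasp_force: 30.0
```

>>> servo_tool([
  [[0,0,0],[0,0,0]],
  [[0,0,0],[0,0,0]],
  [[0,0,0],[0,0,0]],
  [[0,0,0],[0,0,0]],
  [[0,0,0],[0,0,0]],
], grip=-1)

```text
t: 7.47
ee_pos: [526.6, -142.2, 77.4]
orientation: [3.103, 0.491, 0.001]
ft_force: [0.0, -0.1, 0.9]
width: 41.8
grasp_force: 0.0
```

>>> servo_tool([
  [[0,0,-10],[0,0,0]],
  [[0,0,-30],[0,0,0]],
  [[0,0,-60],[0,0,0]],
  [[0,0,-90],[0,0,0]],
  [[0,0,-110],[0,0,0]],
])

```text
t: 7.88
ee_pos: [527.1, -142.6, 190.5]
orientation: [3.102, 0.491, 0.004]
ft_force: [0.5, -0.6, 0.4]
width: 75.2
grasp_force: 0.0
```

>>> servo_tool([
  [[0,0,0],[0,0,0]],
  [[0,0,0],[0,0,0]],
  [[0,0,0],[0,0,0]],
])

```text
t: 8.13
ee_pos: [525.6, -142.2, 186.8]
orientation: [-3.103, -0.491, 0.001]
ft_force: [-0.3, -0.7, -0.3]
width: 87.8
grasp_force: 0.0
```

```bash
cat > m2.py <<'E'
from workcell import ctrl,get_image
from h import *
from plan import *
np.set_printoptions(precision=2,suppress=True)
o=ctrl.get_obs();print(o["ee_pos"],o["orientation"],o["ft_force"])
p=get_image("wrist");cv2.imwrite("pics/w2.png",p["frame"])
P=cloud(p);H=hsv(p);z=P[...,2]
t=red(H)&(z>94)&(z<115);print("grip",P[t].mean(0),cv2.minAreaRect(P[t][:,:2].astype(np.float32)))
R0=R.from_rotvec(o["orientation"])
plan([456,179.5,150],down(np.radians(-91.4)),12,o["ee_pos"],R0)
E
python3 m2.py
```

```text
[ 525.64 -142.24  186.82] [-3.1  -0.49  0.  ] [-0.27 -0.67 -0.34]
grip [ 528.36 -142.33   99.49] ((527.821044921875, -142.25946044921875), (33.50978469848633, 10.645642280578613), 18.22365951538086)
[[[2.8, -27.3, 3.1], [-0.0, 0.0, 0.028]], [[5.5, -54.6, 6.2], [-0.0, 0.0, 0.056]], [[8.3, -81.9, 9.2], [-0.0, 0.0, 0.085]], [[11.0, -109.2, 12.3], [-0.0, 0.0, 0.113]], [[13.8, -136.5, 15.4], [-0.0, 0.0, 0.141]]]
[[[-1.1, -27.4, 3.1], [-0.0, 0.0, 0.028]], [[-2.2, -54.8, 6.1], [-0.0, 0.0, 0.056]], [[-3.3, -82.2, 9.2], [-0.0, 0.0, 0.085]], [[-4.4, -109.6, 12.3], [-0.0, 0.0, 0.113]], [[-5.5, -137.0, 15.4], [-0.0, 0.0, 0.141]]]
[[[-5.0, -27.0, 3.1], [-0.0, 0.001, 0.028]], [[-9.9, -54.0, 6.1], [-0.0, 0.001, 0.056]]]
end [456.  179.5 150. ] [-3.14  0.04 -0.  ]
```

View pics/w2.png

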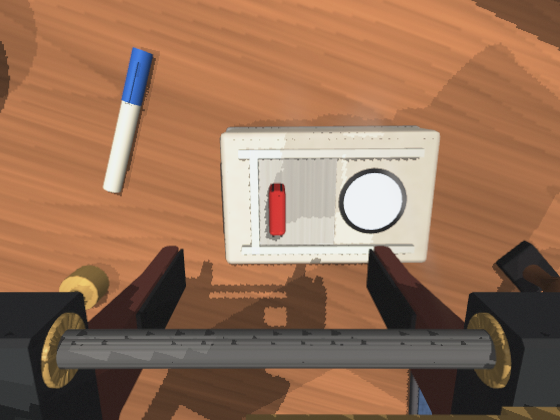

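The window is fully open and lit at (372,201), with the slide against its stop and the grip at (277,209). Next I go to the dish handle.

>>> servo_tool([
  [[2.8,-27.3,3.1],[0,0,0.028]],
  [[5.5,-54.6,6.2],[0,0,0.056]],
  [[8.3,-81.9,9.2],[0,0,0.085]],
  [[11,-109.2,12.3],[0,0,0.113]],
  [[13.8,-136.5,15.4],[0,0,0.141]],
])

```text
t: 8.6
ee_pos: [495.7, -7.2, 170.2]
orientation: [-3.13, -0.268, 0.005]
ft_force: [0.5, -0.0, 1.2]
width: 87.9
grasp_force: 0.0
```

>>> servo_tool([
  [[-1.1,-27.4,3.1],[0,0,0.028]],
  [[-2.2,-54.8,6.1],[0,0,0.056]],
  [[-3.3,-82.2,9.2],[0,0,0.085]],
  [[-4.4,-109.6,12.3],[0,0,0.113]],
  [[-5.5,-137,15.4],[0,0,0.141]],
])

```text
t: 9.02
ee_pos: [466.7, 126.7, 154.9]
orientation: [3.141, 0.048, -0.004]
ft_force: [0.8, -0.2, -0.0]
width: 88.0
grasp_force: 0.0
```

>>> servo_tool([
  [[-5,-27,3.1],[0,0,0.028]],
  [[-9.9,-54,6.1],[0,0,0.056]],
  [[-9.9,-54,6.1],[0,0,0.056]],
  [[-9.9,-54,6.1],[0,0,0.056]],
  [[-9.9,-54,6.1],[0,0,0.056]],
])

```text
t: 9.43
ee_pos: [456.0, 178.9, 149.4]
orientation: [3.14, -0.036, -0.003]
ft_force: [0.0, 0.4, 0.6]
width: 87.5
grasp_force: 0.0
```

```bash
cat > m3.py <<'E'
from workcell import ctrl,get_image
from h import *
from plan import *
np.set_printoptions(precision=2,suppress=True)
o=ctrl.get_obs();print(o["ee_pos"],o["orientation"],yawof(R.from_rotvec(o["orientation"])))
p=get_image("wrist");cv2.imwrite("pics/w3.png",p["frame"])
P=cloud(p);H=hsv(p);z=P[...,2];X,Y=P[...,0],P[...,1]
b=blue(H)&(z>52)&(z<75)&(abs(Y-178)<30)&(X<520);q=P[b]
t=q[q[:,2]>np.median(q[:,2])-3];r=cv2.minAreaRect(t[:,:2].astype(np.float32));print("handle",t.mean(0),r,len(t))
c=t.mean(0)
d=np.linalg.svd(t[:,:2]-c[:2],full_matrices=False)[2][0];print("dir",d,np.degrees(np.arctan2(d[1],d[0])))
om=(H[...,0]>4)&(H[...,0]<20)&(H[...,1]>140)&(H[...,2]>120)&(z>48)&(z<64)&(np.hypot(X-563,Y-177)<80)&(np.hypot(X-563,Y-177)>52)
xy=P[om][:,:2]
for _ in range(5):
    cc,Rr=rimfit(xy);e=abs(np.hypot(*(xy-cc).T)-Rr);xy=xy[e<max(3,1.5*e.std())]
print("rim",cc,Rr,len(xy),np.median(z[om]))
E
python3 m3.py
```

```text
[455.96 178.88 149.39] [ 3.14 -0.04 -0.  ] -91.32075829770301
handle [462.1  183.03  62.23] ((459.59283447265625, 183.17005920410156), (14.851407051086426, 84.2783203125), 87.87628936767578) 2325
dir [-1.    0.03] 178.26870783857598
rim [563.89 179.71] 62.706858976797754 1769 56.346201245083165
```

View pics/w3.png

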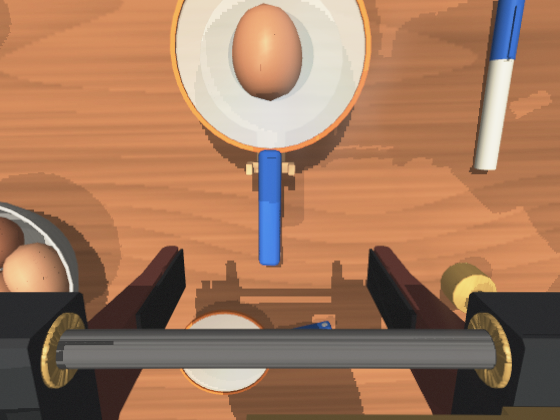

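The wrist view shows the egg in the dish at (267,52), the handle spanning (270,150–265) between the lips at (250,170) and (292,170), and the fingers on either side. The small dish is behind at (225,350). I'll lower over the handle and close part way.

>>> servo_tool([
  [[0,-1,30],[0,0,0.006]],
  [[0,-2,60],[0,0,0.006]],
  [[0,-2.5,90],[0,0,0.006]],
  [[0,-2.5,110],[0,0,0.006]],
  [[0,-2.5,117],[0,0,0.006]],
], grip=0.3)

```text
t: 9.9
ee_pos: [455.1, 180.0, 30.6]
orientation: [3.139, -0.05, -0.007]
ft_force: [-0.3, -0.1, 0.3]
width: 57.8
grasp_force: 0.0
```

>>> servo_tool([
  [[0,0,0],[0,0,0]],
  [[0,0,0],[0,0,0]],
  [[0,0,0],[0,0,0]],
  [[0,0,0],[0,0,0]],
  [[0,0,0],[0,0,0]],
])

```text
t: 10.32
ee_pos: [457.5, 182.1, 34.5]
orientation: [-3.14, 0.047, -0.003]
ft_force: [0.0, -0.1, -0.2]
width: 31.0
grasp_force: 0.0
```

```bash
sed -i 's/pics\/w3/pics\/w4/' m3.py; python3 m3.py
python3 - <<'E'
import cv2;i=cv2.imread('pics/w4.png');print(i.shape)
E
```

```text
[457.49 182.08  34.46] [-3.14  0.05 -0.  ] -91.733042453077
handle [471.53 182.93  62.25] ((460.01251220703125, 183.27169799804688), (15.28078556060791, 84.6226806640625), 88.06271362304688) 5381
dir [-1.    0.03] 178.0513762638973
rim [564.02 179.83] 62.64348750844467 4896 56.28273904825991
(420, 560, 3)
```

View pics/w4.png

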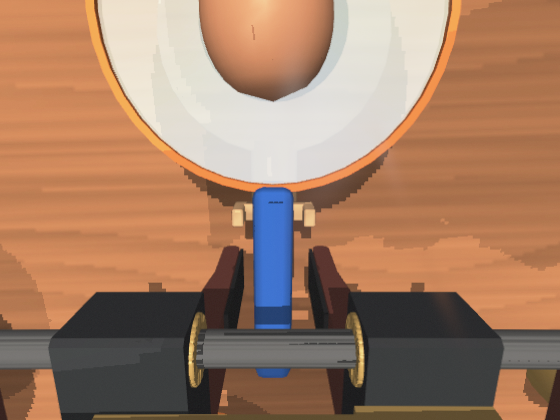

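The handle's centre is at column 273 and the finger gap's centre at about 276, so I shift 1 mm and close.

>>> servo_tool([
  [[-1,-1.2,1],[0,0,0.003]],
  [[-1,-1.2,1],[0,0,0.003]],
  [[-1,-1.2,1],[0,0,0.003]],
])

```text
t: 10.62
ee_pos: [455.6, 183.2, 32.4]
orientation: [-3.141, 0.052, -0.0]
ft_force: [-0.1, 0.3, -0.4]
width: 31.0
grasp_force: 0.0
```

>>> servo_tool([
  [[0,0,0],[0,0,0]],
  [[0,0,0],[0,0,0]],
  [[0,0,0],[0,0,0]],
  [[0,0,0],[0,0,0]],
], grip=1)

```text
t: 10.95
ee_pos: [455.7, 183.1, 32.2]
orientation: [3.141, -0.052, -0.0]
ft_force: [-0.6, 0.0, -0.3]
width: 16.1
grasp_force: 30.0
```

>>> servo_tool([
  [[0,0,0],[0,0,0]],
  [[0,0,0],[0,0,0]],
  [[0,0,0],[0,0,0]],
])

```text
t: 11.2
ee_pos: [455.7, 183.1, 32.3]
orientation: [3.141, -0.052, -0.0]
ft_force: [0.2, 0.4, 0.3]
width: 15.8
grasp_force: 30.0
```

>>> servo_tool([
  [[0,0,-0.3],[0,0,0]],
  [[0,0,-1],[0,0,0]],
  [[0,0,-2],[0,0,0]],
  [[0,0,-3.5],[0,0,0]],
  [[0,0,-5.5],[0,0,0]],
])

```text
t: 11.62
ee_pos: [455.5, 183.0, 37.8]
orientation: [3.141, -0.052, -0.001]
ft_force: [0.4, -0.0, -2.0]
width: 16.0
grasp_force: 30.0
```

>>> servo_tool([
  [[0,0,-2.5],[0,0,0]],
  [[0,0,-5],[0,0,0]],
  [[0,0,-7.5],[0,0,0]],
  [[0,0,-10],[0,0,0]],
  [[0,0,-12.5],[0,0,0]],
])

```text
t: 12.03
ee_pos: [455.7, 183.1, 50.6]
orientation: [-3.141, 0.052, -0.0]
ft_force: [-0.0, -0.1, -2.2]
width: 15.9
grasp_force: 30.0
```

>>> servo_tool([
  [[0,0,-2.5],[0,0,0]],
  [[0,0,-4.5],[0,0,0]],
  [[0,0,-6],[0,0,0]],
  [[0,0,-7],[0,0,0]],
  [[0,0,-7],[0,0,0]],
])

```text
t: 12.45
ee_pos: [455.8, 183.1, 57.5]
orientation: [-3.141, 0.052, -0.0]
ft_force: [-0.1, 0.2, -3.1]
width: 15.8
grasp_force: 30.0
```

```bash
cat > m5.py <<'E'
from workcell import ctrl,get_image
from h import *
from plan import *
import sys
np.set_printoptions(precision=2,suppress=True)
o=ctrl.get_obs();R0=R.from_rotvec(o["orientation"]);ee=np.array(o["ee_pos"]);print(o["t"],ee,o["orientation"],o["ft_force"],o["moment"],"toolz",R0.as_matrix()[:,2])
p=get_image("wrist");cv2.imwrite(f"pics/{sys.argv[1]}.png",p["frame"])
P=cloud(p);H=hsv(p)
hx=np.array([0,0,0.]);X=R0.as_matrix()[:,0];C=ee+108.2*X; C[2]=ee[2]+18.7-16+21
r=np.hypot(P[...,0]-C[0],P[...,1]-C[1]);z=P[...,2]
om=(H[...,0]>4)&(H[...,0]<20)&(H[...,1]>140)&(H[...,2]>120)&(abs(z-C[2])<14)&(r<80)&(r>50)
q=P[om]
for _ in range(5):
    cc,Rr=rimfit(q[:,:2]);e=abs(np.hypot(*(q[:,:2]-cc).T)-Rr);k=e<max(2.5,1.5*e.std());q=q[k]
A=np.c_[q[:,:2]-cc,np.ones(len(q))];n=np.linalg.lstsq(A,q[:,2],rcond=None)[0]
print("rim",cc,Rr,len(q),"pred",C,"slope along tool x,y (deg):",np.degrees([n[:2]@X[:2],n[:2]@R0.as_matrix()[:2,1]]),"z",n[2])
b=blue(H)&(abs(z-C[2]-6)<12)&(np.hypot(P[...,0]-ee[0],P[...,1]-ee[1])<60)
h=P[b]; l=(h-ee)@X; w=(h-ee)@R0.as_matrix()[:,1]; s=(abs(w)<6)&(l>12)
print("handle slope deg",np.degrees(np.polyfit(l[s],h[s,2],1)[0]),s.sum(),"handle z",np.median(h[s,2]),"side",np.median(w[s]))
eg=(H[...,0]<18)&(H[...,1]>70)&(z>C[2]+4)&(r<40)
if eg.sum()>50: print("egg c",P[eg].mean(0)-np.r_[cc,0],"max z",z[eg].max(),eg.sum(),cv2.minAreaRect(P[eg][:,:2].astype(np.float32)))
E
python3 m5.py w5
```

```text
12.45 [455.78 183.09  57.49] [-3.14  0.05 -0.  ] [-0.15  0.21 -3.12] [ 0.05  0.3  -0.02] toolz [ 0.  0. -1.]
rim [564.12 179.61] 62.652673298845826 4891 pred [563.92 179.5   81.19] slope along tool x,y (deg): [-0.07  0.01] z 81.32043993554372
handle slope deg -1.459822329738804 2743 handle z 87.67287485546115 side 0.06038700133659469
egg c [-15.05   2.2  103.31] max z 111.47985903108595 10224 ((548.2523803710938, 182.08917236328125), (42.91424560546875, 27.46027946472168), 88.90606689453125)
```

```bash
python3 - <<'E'
from workcell import ctrl,get_image
from h import *
from plan import *
o=ctrl.get_obs();p=get_image("wrist");K,d=p["K"],p["dist"]
T=np.eye(4);R0=R.from_rotvec(o["orientation"]);T[:3,:3]=R0.as_matrix();T[:3,3]=o["ee_pos"]
C=np.linalg.inv(T)@p["pose"]
T2=np.eye(4);T2[:3,:3]=R.from_rotvec([-3.103,-.491,.001]).as_matrix();T2[:3,3]=[525.64,-142.24,186.82]
W=T2@C
i=cv2.imread("pics/w2.png");g=cv2.cvtColor(i,cv2.COLOR_BGR2GRAY)[160:240,330:415]
m=(g>228).astype(np.uint8);n,l,s,c=cv2.connectedComponentsWithStats(m);k=l[41,42]
cn=cv2.findContours((l==k).astype(np.uint8),0,1)[0][0];e=cv2.fitEllipse(cn);print(e)
u=np.array(e[0])+[330,160]
r=W[:3,:3]@np.r_[cv2.undistortPoints(u.reshape(1,1,2),K,d).ravel(),1]
w=W[:3,3]+r*(65-W[2,3])/r[2];print("window",w)
tp=get_image("top");cv2.imwrite("pics/t5.png",tp["frame"][150:270,180:420])
p0=np.array(o["ee_pos"]);p1=p0+[0,0,64.8]
plan(p1,R0,20,p0,R0,True)
E
echo
python3 - <<'E'
import sys;sys.path.insert(0,'.')
from plan import *
R0=R.from_rotvec([3.141,-.052,0])
plan([442,-211.5,122.3],R0,60,[455.8,183.1,122.3],R0,True)
E
```

```text
((42.279842376708984, 40.86627960205078), (52.68341064453125, 57.61365509033203), 60.24933624267578)
window [ 550.99187699 -215.25680816   65.        ]
[[[0.0, -0.0, -0.1], [-0.0, -0.0, 0.0]], [[0.0, -0.0, -0.6], [-0.0, -0.0, 0.0]], [[0.0, -0.0, -1.7], [-0.0, -0.0, 0.0]], [[0.0, -0.0, -3.8], [-0.0, -0.0, 0.0]], [[0.0, -0.0, -6.7], [-0.0, -0.0, 0.0]]]
[[[0.0, -0.0, -3.9], [0.0, 0.0, 0.0]], [[0.0, -0.0, -8.5], [0.0, 0.0, 0.0]], [[0.0, -0.0, -13.9], [0.0, 0.0, 0.0]], [[0.0, -0.0, -19.7], [0.0, 0.0, 0.0]], [[0.0, -0.0, -25.7], [0.0, 0.0, 0.0]]]
[[[0.0, -0.0, -6.0], [-0.0, -0.0, -0.0]], [[0.0, -0.0, -11.8], [-0.0, -0.0, -0.0]], [[0.0, -0.0, -17.2], [-0.0, -0.0, -0.0]], [[0.0, -0.0, -21.8], [-0.0, -0.0, -0.0]], [[0.0, -0.0, -25.7], [-0.0, -0.0, -0.0]]]
[[[0.0, -0.0, -2.9], [-0.0, -0.0, -0.0]], [[0.0, -0.0, -5.0], [-0.0, -0.0, -0.0]], [[0.0, -0.0, -6.1], [-0.0, -0.0, -0.0]], [[0.0, -0.0, -6.6], [-0.0, -0.0, -0.0]], [[0.0, -0.0, -6.7], [-0.0, -0.0, -0.0]]]
end [455.7 183.1 122.1] [-3.141  0.052 -0.   ]

[[[-0.0, 0.0, 0.0], [0.0, 0.0, 0.0]], [[-0.0, 0.1, 0.0], [0.0, 0.0, 0.0]], [[-0.0, 0.5, 0
[... 1538 characters left out ...]
-0.0, 34.7, -0.0], [0.0, 0.0, 0.0]], [[-0.1, 42.0, -0.0], [0.0, 0.0, 0.0]]]
[[[0.0, 6.6, -0.0], [0.0, 0.0, 0.0]], [[0.0, 12.6, -0.0], [0.0, 0.0, 0.0]], [[0.0, 18.0, -0.0], [0.0, 0.0, 0.0]], [[0.0, 22.7, -0.0], [0.0, 0.0, 0.0]], [[-0.0, 26.8, -0.0], [0.0, 0.0, 0.0]]]
[[[-0.0, 3.5, -0.0], [0.0, 0.0, 0.0]], [[-0.0, 6.5, -0.0], [0.0, 0.0, 0.0]], [[-0.0, 8.8, -0.0], [0.0, 0.0, 0.0]], [[-0.0, 10.7, -0.0], [0.0, 0.0, 0.0]], [[-0.0, 12.0, -0.0], [0.0, 0.0, 0.0]]]
[[[-0.0, 1.0, -0.0], [0.0, 0.0, 0.0]], [[-0.0, 1.6, -0.0], [0.0, 0.0, 0.0]], [[-0.0, 1.9, -0.0], [0.0, 0.0, 0.0]], [[-0.0, 2.0, -0.0], [0.0, 0.0, 0.0]], [[-0.0, 2.0, -0.0], [0.0, 0.0, 0.0]]]
end [ 442.  -211.5  122.3] [ 3.141 -0.052  0.   ]
```

View pics/t5.png

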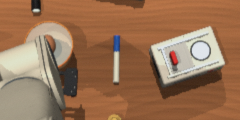

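The top crop shows the arm hiding most of the dish, with its rim at about (62,45), and the lit window at (200,50). The window works out at (551,-215) in world coordinates. Now lift to carrying height.

>>> servo_tool([
  [[0,0,-0.1],[0,0,0]],
  [[0,0,-0.6],[0,0,0]],
  [[0,0,-1.7],[0,0,0]],
  [[0,0,-3.8],[0,0,0]],
  [[0,0,-6.7],[0,0,0]],
])

```text
t: 13.02
ee_pos: [455.5, 183.0, 64.0]
orientation: [3.141, -0.052, -0.001]
ft_force: [0.1, 0.1, -2.1]
width: 15.9
grasp_force: 30.0
```

>>> servo_tool([
  [[0,0,-3.9],[0,0,0]],
  [[0,0,-8.5],[0,0,0]],
  [[0,0,-13.9],[0,0,0]],
  [[0,0,-19.7],[0,0,0]],
  [[0,0,-25.7],[0,0,0]],
])

```text
t: 13.43
ee_pos: [455.8, 183.1, 90.4]
orientation: [-3.141, 0.052, -0.0]
ft_force: [-0.9, -0.4, -2.5]
width: 16.1
grasp_force: 30.0
```

>>> servo_tool([
  [[0,0,-6],[0,0,0]],
  [[0,0,-11.8],[0,0,0]],
  [[0,0,-17.2],[0,0,0]],
  [[0,0,-21.8],[0,0,0]],
  [[0,0,-25.7],[0,0,0]],
])

```text
t: 13.85
ee_pos: [455.8, 183.1, 116.0]
orientation: [-3.141, 0.052, -0.001]
ft_force: [0.1, -0.2, -2.3]
width: 16.0
grasp_force: 30.0
```

>>> servo_tool([
  [[0,0,-2.9],[0,0,0]],
  [[0,0,-5],[0,0,0]],
  [[0,0,-6.1],[0,0,0]],
  [[0,0,-6.6],[0,0,0]],
  [[0,0,-6.7],[0,0,0]],
])

```text
t: 14.27
ee_pos: [455.6, 183.0, 122.0]
orientation: [3.141, -0.052, -0.0]
ft_force: [0.5, 0.4, -1.7]
width: 16.0
grasp_force: 30.0
```

>>> servo_tool([
  [[0,0,0],[0,0,0]],
  [[0,0.1,0],[0,0,0]],
  [[0,0.5,0],[0,0,0]],
  [[0,1.1,0],[0,0,0]],
  [[0,2,0],[0,0,0]],
])

```text
t: 14.68
ee_pos: [455.6, 181.0, 122.0]
orientation: [3.141, -0.052, -0.0]
ft_force: [-0.5, 0.4, -2.4]
width: 15.9
grasp_force: 30.0
```

>>> servo_tool([
  [[0,1.4,0],[0,0,0]],
  [[0,3.2,0],[0,0,0]],
  [[0,5.6,0],[0,0,0]],
  [[0,8.5,0],[0,0,0]],
  [[0,12,0],[0,0,0]],
])

```text
t: 15.1
ee_pos: [455.2, 168.8, 122.1]
orientation: [3.141, -0.052, 0.0]
ft_force: [0.6, -0.1, -2.6]
width: 15.7
grasp_force: 30.0
```

>>> servo_tool([
  [[0,4.1,0],[0,0,0]],
  [[0,8.9,0],[0,0,0]],
  [[0,14.2,0],[0,0,0]],
  [[0,20.2,0],[0,0,0]],
  [[0,26.9,0],[0,0,0]],
])

```text
t: 15.52
ee_pos: [454.3, 141.6, 122.1]
orientation: [3.141, -0.052, -0.0]
ft_force: [0.1, -0.1, -2.1]
width: 15.8
grasp_force: 30.0
```

>>> servo_tool([
  [[0,7.2,0],[0,0,0]],
  [[0,15.1,0],[0,0,0]],
  [[0,23.5,0],[0,0,0]],
  [[0,32.5,0],[0,0,0]],
  [[0,42,0],[0,0,0]],
])

```text
t: 15.93
ee_pos: [452.9, 99.3, 122.1]
orientation: [3.141, -0.052, 0.0]
ft_force: [-0.7, -1.0, -1.5]
width: 15.7
grasp_force: 30.0
```

>>> servo_tool([
  [[0,10,0],[0,0,0]],
  [[0,20.4,0],[0,0,0]],
  [[0,31.2,0],[0,0,0]],
  [[0,42.4,0],[0,0,0]],
  [[0,54,0],[0,0,0]],
])

```text
t: 16.35
ee_pos: [451.1, 45.1, 122.1]
orientation: [3.141, -0.052, 0.0]
ft_force: [0.6, -0.3, -1.8]
width: 15.8
grasp_force: 30.0
```

>>> servo_tool([
  [[0,11.7,0],[0,0,0]],
  [[0,23.8,0],[0,0,0]],
  [[0,35.9,0],[0,0,0]],
  [[0,48.2,0],[0,0,0]],
  [[0,60.5,0],[0,0,0]],
])

```text
t: 16.77
ee_pos: [449.0, -15.5, 122.1]
orientation: [3.141, -0.052, 0.0]
ft_force: [-0.7, -0.3, -0.8]
width: 16.1
grasp_force: 30.0
```

>>> servo_tool([
  [[0,12.3,0],[0,0,0]],
  [[0,24.6,0],[0,0,0]],
  [[0,36.8,0],[0,0,0]],
  [[0,48.8,0],[0,0,0]],
  [[0,60.6,0],[0,0,0]],
])

```text
t: 17.18
ee_pos: [446.9, -76.1, 122.1]
orientation: [3.141, -0.053, 0.0]
ft_force: [0.3, -0.3, -1.8]
width: 16.1
grasp_force: 30.0
```

>>> servo_tool([
  [[0,11.5,0],[0,0,0]],
  [[0,22.7,0],[0,0,0]],
  [[0,33.6,0],[0,0,0]],
  [[0,44,0],[0,0,0]],
  [[0,54,0],[0,0,0]],
])

```text
t: 17.6
ee_pos: [445.2, -129.8, 122.1]
orientation: [3.141, -0.052, 0.0]
ft_force: [0.1, 0.4, -2.1]
width: 15.8
grasp_force: 30.0
```

>>> servo_tool([
  [[0,9.5,0],[0,0,0]],
  [[0,18.4,0],[0,0,0]],
  [[0,26.9,0],[0,0,0]],
  [[0,34.7,0],[0,0,0]],
  [[0,42,0],[0,0,0]],
])

```text
t: 18.02
ee_pos: [443.9, -171.5, 122.1]
orientation: [-3.141, 0.052, -0.0]
ft_force: [0.5, 0.6, -1.9]
width: 15.7
grasp_force: 30.0
```

>>> servo_tool([
  [[0,6.6,0],[0,0,0]],
  [[0,12.6,0],[0,0,0]],
  [[0,18,0],[0,0,0]],
  [[0,22.7,0],[0,0,0]],
  [[0,26.8,0],[0,0,0]],
])

```text
t: 18.43
ee_pos: [443.0, -198.0, 122.1]
orientation: [3.141, -0.052, -0.0]
ft_force: [-0.5, 0.0, -1.7]
width: 15.6
grasp_force: 30.0
```

>>> servo_tool([
  [[0,3.5,0],[0,0,0]],
  [[0,6.5,0],[0,0,0]],
  [[0,8.8,0],[0,0,0]],
  [[0,10.7,0],[0,0,0]],
  [[0,12,0],[0,0,0]],
])

```text
t: 18.85
ee_pos: [442.6, -209.7, 122.1]
orientation: [-3.141, 0.052, 0.0]
ft_force: [-0.1, 0.8, -2.3]
width: 15.5
grasp_force: 30.0
```

>>> servo_tool([
  [[0,1,0],[0,0,0]],
  [[0,1.6,0],[0,0,0]],
  [[0,1.9,0],[0,0,0]],
  [[0,2,0],[0,0,0]],
  [[0,2,0],[0,0,0]],
])

```text
t: 19.27
ee_pos: [442.6, -211.5, 122.1]
orientation: [-3.141, 0.052, 0.0]
ft_force: [0.6, -0.5, -1.8]
width: 15.6
grasp_force: 30.0
```

>>> servo_tool([
  [[0,0,0],[0,0,0]],
  [[0,0,0],[0,0,0]],
  [[0,0,0],[0,0,0]],
  [[0,0,0],[0,0,0]],
  [[0,0,0],[0,0,0]],
])

```text
t: 19.68
ee_pos: [442.6, -211.5, 122.1]
orientation: [3.141, -0.052, 0.0]
ft_force: [-0.4, 0.1, -1.7]
width: 16.3
grasp_force: 30.0
```

```bash
python3 m5.py w6
python3 - <<'E'
from workcell import get_image
import cv2
p=get_image("side");cv2.imwrite("pics/s6.png",cv2.resize(p["frame"][140:340,180:420],None,fx=3,fy=3))
E
```

```text
19.6833 [ 442.59 -211.52  122.09] [ 3.14 -0.05  0.  ] [-0.44  0.12 -1.75] [ 0.02  0.3  -0.01] toolz [ 0. -0. -1.]
rim [ 551.02 -215.04] 62.71912418336487 4707 pred [ 550.73 -215.11  145.79] slope along tool x,y (deg): [-0.02  0.03] z 145.96376182944988
handle slope deg -1.5972008712180363 2740 handle z 152.2597370231141 side 0.0540431352726298
egg c [-15.18   2.32 167.96] max z 176.42271921351278 10243 ((534.8238525390625, -212.23048400878906), (42.74195098876953, 27.484973907470703), 87.53443145751953)
```

View pics/s6.png

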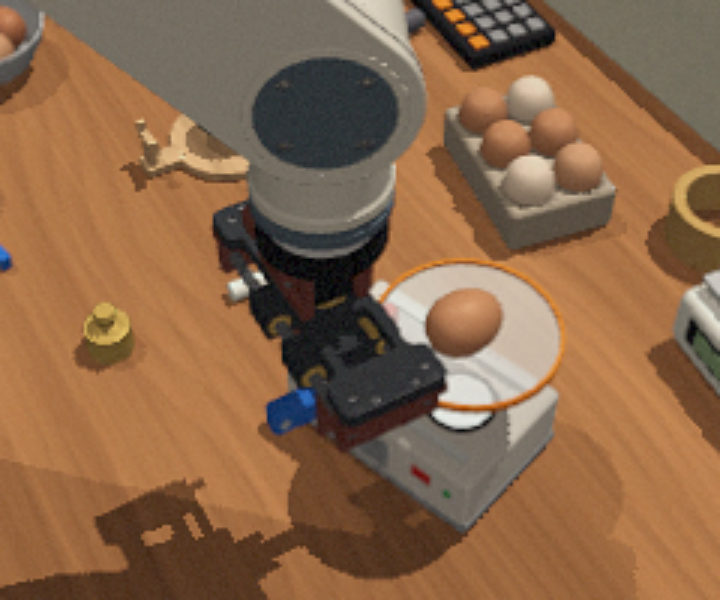

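The crop shows the dish level over the lit window at (460,395), the egg settled at (463,322), and the gripper clear of the egg. I'll hold about 1.5 s, then turn about the dish axis.

>>> servo_tool([
  [[0,0,0],[0,0,0]],
  [[0,0,0],[0,0,0]],
  [[0,0,0],[0,0,0]],
  [[0,0,0],[0,0,0]],
  [[0,0,0],[0,0,0]],
])

```text
t: 20.2
ee_pos: [442.6, -211.5, 122.1]
orientation: [-3.141, 0.052, 0.0]
ft_force: [1.3, -0.5, -2.0]
width: 15.5
grasp_force: 30.0
```

>>> servo_tool([
  [[0,0,0],[0,0,0]],
  [[0,0,0],[0,0,0]],
  [[0,0,0],[0,0,0]],
  [[0,0,0],[0,0,0]],
  [[0,0,0],[0,0,0]],
])

```text
t: 20.62
ee_pos: [442.6, -211.5, 122.1]
orientation: [-3.141, 0.052, 0.0]
ft_force: [0.2, -0.1, -1.4]
width: 15.8
grasp_force: 30.0
```

>>> servo_tool([
  [[0,0,0],[0,0,0]],
  [[0,0,0],[0,0,0]],
  [[0,0,0],[0,0,0]],
  [[0,0,0],[0,0,0]],
  [[0,0,0],[0,0,0]],
])

```text
t: 21.03
ee_pos: [442.6, -211.5, 122.1]
orientation: [-3.141, 0.052, -0.0]
ft_force: [0.0, 0.5, -1.6]
width: 16.0
grasp_force: 30.0
```

Run:
```python
import numpy as np,json
n=60;f=lambda s:(10*s**3-15*s**4+6*s**5)*np.pi/2
th=0;L=108.3
for k in range(0,n,5):
    rows=[]
    for i in range(1,6):
        a=round(f((k+i)/n)-th,3);rows.append([[round(L*(1-np.cos(a)),1),round(L*np.sin(a),1),0],[0,0,-a]])
    th+=a;print(json.dumps(rows))
print(th)
```

```text
[[[0.0, 0.0, 0], [0, 0, -0.0]], [[0.0, 0.1, 0], [0, 0, -0.001]], [[0.0, 0.2, 0], [0, 0, -0.002]], [[0.0, 0.4, 0], [0, 0, -0.004]], [[0.0, 0.9, 0], [0, 0, -0.008]]]
[[[0.0, 0.5, 0], [0, 0, -0.005]], [[0.0, 1.4, 0], [0, 0, -0.013]], [[0.0, 2.4, 0], [0, 0, -0.022]], [[0.1, 3.7, 0], [0, 0, -0.034]], [[0.1, 5.2, 0], [0, 0, -0.048]]]
[[[0.0, 1.7, 0], [0, 0, -0.016]], [[0.1, 3.8, 0], [0, 0, -0.035]], [[0.2, 6.1, 0], [0, 0, -0.056]], [[0.3, 8.7, 0], [0, 0, -0.08]], [[0.6, 11.6, 0], [0, 0, -0.107]]]
[[[0.0, 3.0, 0], [0, 0, -0.028]], [[0.2, 6.5, 0], [0, 0, -0.06]], [[0.5, 10.1, 0], [0, 0, -0.093]], [[0.9, 13.9, 0], [0, 0, -0.129]], [[1.5, 18.0, 0], [0, 0, -0.167]]]
[[[0.1, 4.2, 0], [0, 0, -0.039]], [[0.4, 8.8, 0], [0, 0, -0.081]], [[0.8, 13.4, 0], [0, 0, -0.124]], [[1.5, 18.2, 0], [0, 0, -0.169]], [[2.5, 23.0, 0], [0, 0, -0.214]]]
[[[0.1, 5.1, 0], [0, 0, -0.047]], [[0.5, 10.3, 0], [0, 0, -0.095]], [[1.1, 15.5, 0], [0, 0, -0.144]], [[2.0, 20.7, 0], [0, 0, -0.192]], [[3.1, 25.8, 0], [0, 0, -0.241]]]
[[[0.1, 5.3, 0], [0, 0, -0.049]], [[0.5, 10.6, 0], [0, 0, -0.098]], [[1.2, 15.9, 0], [0, 0, -0.14
[... 227 characters left out ...]
, 0, -0.215]]]
[[[0.1, 4.1, 0], [0, 0, -0.038]], [[0.3, 8.0, 0], [0, 0, -0.074]], [[0.6, 11.6, 0], [0, 0, -0.107]], [[1.0, 14.9, 0], [0, 0, -0.138]], [[1.5, 18.0, 0], [0, 0, -0.167]]]
[[[0.0, 2.9, 0], [0, 0, -0.027]], [[0.1, 5.4, 0], [0, 0, -0.05]], [[0.3, 7.8, 0], [0, 0, -0.072]], [[0.4, 9.8, 0], [0, 0, -0.091]], [[0.6, 11.6, 0], [0, 0, -0.107]]]
[[[0.0, 1.5, 0], [0, 0, -0.014]], [[0.0, 2.8, 0], [0, 0, -0.026]], [[0.1, 3.8, 0], [0, 0, -0.035]], [[0.1, 4.5, 0], [0, 0, -0.042]], [[0.1, 5.2, 0], [0, 0, -0.048]]]
[[[0.0, 0.4, 0], [0, 0, -0.004]], [[0.0, 0.6, 0], [0, 0, -0.006]], [[0.0, 0.8, 0], [0, 0, -0.007]], [[0.0, 0.9, 0], [0, 0, -0.008]], [[0.0, 0.9, 0], [0, 0, -0.008]]]
1.5710000000000002
```

>>> servo_tool([
  [[0,0,0],[0,0,0]],
  [[0,0.1,0],[0,0,-0.001]],
  [[0,0.2,0],[0,0,-0.002]],
  [[0,0.4,0],[0,0,-0.004]],
  [[0,0.9,0],[0,0,-0.008]],
])

```text
t: 21.45
ee_pos: [442.6, -212.4, 122.1]
orientation: [-3.141, 0.039, 0.0]
ft_force: [0.6, -0.7, -1.8]
width: 16.2
grasp_force: 30.0
```

>>> servo_tool([
  [[0,0.5,0],[0,0,-0.005]],
  [[0,1.4,0],[0,0,-0.013]],
  [[0,2.4,0],[0,0,-0.022]],
  [[0.1,3.7,0],[0,0,-0.034]],
  [[0.1,5.2,0],[0,0,-0.048]],
])

```text
t: 21.87
ee_pos: [442.5, -217.7, 122.1]
orientation: [3.141, 0.038, -0.0]
ft_force: [0.3, -0.3, -2.5]
width: 15.7
grasp_force: 30.0
```

>>> servo_tool([
  [[0,1.7,0],[0,0,-0.016]],
  [[0.1,3.8,0],[0,0,-0.035]],
  [[0.2,6.1,0],[0,0,-0.056]],
  [[0.3,8.7,0],[0,0,-0.08]],
  [[0.6,11.6,0],[0,0,-0.107]],
])

```text
t: 22.28
ee_pos: [443.4, -229.5, 122.1]
orientation: [-3.135, -0.207, 0.0]
ft_force: [-0.7, 0.3, -1.6]
width: 15.7
grasp_force: 30.0
```

>>> servo_tool([
  [[0,3,0],[0,0,-0.028]],
  [[0.2,6.5,0],[0,0,-0.06]],
  [[0.5,10.1,0],[0,0,-0.093]],
  [[0.9,13.9,0],[0,0,-0.129]],
  [[1.5,18,0],[0,0,-0.167]],
])

```text
t: 22.7
ee_pos: [447.2, -247.2, 122.0]
orientation: [3.106, 0.469, -0.0]
ft_force: [0.3, 0.3, -1.8]
width: 15.7
grasp_force: 30.0
```

>>> servo_tool([
  [[0.1,4.2,0],[0,0,-0.039]],
  [[0.4,8.8,0],[0,0,-0.081]],
  [[0.8,13.4,0],[0,0,-0.124]],
  [[1.5,18.2,0],[0,0,-0.169]],
  [[2.5,23,0],[0,0,-0.214]],
])

```text
t: 23.12
ee_pos: [456.4, -268.6, 122.1]
orientation: [3.038, 0.799, 0.0]
ft_force: [-0.1, 0.4, -1.3]
width: 15.9
grasp_force: 30.0
```

>>> servo_tool([
  [[0.1,5.1,0],[0,0,-0.047]],
  [[0.5,10.3,0],[0,0,-0.095]],
  [[1.1,15.5,0],[0,0,-0.144]],
  [[2,20.7,0],[0,0,-0.192]],
  [[3.1,25.8,0],[0,0,-0.241]],
])

```text
t: 23.53
ee_pos: [471.7, -289.6, 122.0]
orientation: [2.92, 1.158, -0.0]
ft_force: [0.7, 0.2, -2.9]
width: 15.8
grasp_force: 30.0
```

>>> servo_tool([
  [[0.1,5.3,0],[0,0,-0.049]],
  [[0.5,10.6,0],[0,0,-0.098]],
  [[1.2,15.9,0],[0,0,-0.147]],
  [[2,20.9,0],[0,0,-0.194]],
  [[3.1,25.8,0],[0,0,-0.241]],
])

```text
t: 23.95
ee_pos: [491.7, -306.3, 122.0]
orientation: [2.76, 1.501, -0.0]
ft_force: [0.0, 0.4, -1.9]
width: 15.7
grasp_force: 30.0
```

>>> servo_tool([
  [[0.1,5,0],[0,0,-0.046]],
  [[0.4,9.8,0],[0,0,-0.091]],
  [[1,14.5,0],[0,0,-0.134]],
  [[1.7,18.9,0],[0,0,-0.175]],
  [[2.5,23.1,0],[0,0,-0.215]],
])

```text
t: 24.37
ee_pos: [512.5, -316.8, 122.0]
orientation: [2.583, 1.788, 0.0]
ft_force: [0.5, -1.1, -3.1]
width: 15.6
grasp_force: 30.0
```

>>> servo_tool([
  [[0.1,4.1,0],[0,0,-0.038]],
  [[0.3,8,0],[0,0,-0.074]],
  [[0.6,11.6,0],[0,0,-0.107]],
  [[1,14.9,0],[0,0,-0.138]],
  [[1.5,18,0],[0,0,-0.167]],
])

```text
t: 24.78
ee_pos: [529.8, -321.7, 122.0]
orientation: [2.425, 1.996, -0.0]
ft_force: [-0.1, 0.4, -1.5]
width: 15.8
grasp_force: 30.0
```

>>> servo_tool([
  [[0,2.9,0],[0,0,-0.027]],
  [[0.1,5.4,0],[0,0,-0.05]],
  [[0.3,7.8,0],[0,0,-0.072]],
  [[0.4,9.8,0],[0,0,-0.091]],
  [[0.6,11.6,0],[0,0,-0.107]],
])

```text
t: 25.2
ee_pos: [541.2, -323.1, 122.0]
orientation: [-2.316, -2.122, 0.0]
ft_force: [0.2, -0.1, -1.8]
width: 15.8
grasp_force: 30.0
```

>>> servo_tool([
  [[0,1.5,0],[0,0,-0.014]],
  [[0,2.8,0],[0,0,-0.026]],
  [[0.1,3.8,0],[0,0,-0.035]],
  [[0.1,4.5,0],[0,0,-0.042]],
  [[0.1,5.2,0],[0,0,-0.048]],
])

```text
t: 25.62
ee_pos: [546.3, -323.3, 122.1]
orientation: [-2.266, -2.176, 0.0]
ft_force: [-0.6, 0.3, -2.5]
width: 16.1
grasp_force: 30.0
```

>>> servo_tool([
  [[0,0.4,0],[0,0,-0.004]],
  [[0,0.6,0],[0,0,-0.006]],
  [[0,0.8,0],[0,0,-0.007]],
  [[0,0.9,0],[0,0,-0.008]],
  [[0,0.9,0],[0,0,-0.008]],
])

```text
t: 26.03
ee_pos: [547.2, -323.4, 122.1]
orientation: [2.258, 2.184, 0.0]
ft_force: [-1.0, 0.9, -2.1]
width: 15.9
grasp_force: 30.0
```

>>> servo_tool([
  [[0,0,0],[0,0,0]],
  [[0,0,0],[0,0,0]],
  [[0,0,0],[0,0,0]],
  [[0,0,0],[0,0,0]],
  [[0,0,0],[0,0,0]],
])

```text
t: 26.45
ee_pos: [547.2, -323.4, 122.1]
orientation: [2.258, 2.184, -0.0]
ft_force: [0.6, 0.1, -2.3]
width: 15.6
grasp_force: 30.0
```

```bash
python3 m5.py w7
python3 - <<'E'
from workcell import get_image
import cv2,numpy as np
p=get_image("side");q=get_image("top")
a=cv2.resize(p["frame"][140:340,180:420],(480,400));b=cv2.resize(q["frame"][100:300,290:450],(320,400))
cv2.imwrite("pics/s7.png",np.hstack([a,b]))
E
```

```text
26.45 [ 547.16 -323.44  122.12] [ 2.26  2.18 -0.  ] [ 0.56  0.12 -2.26] [-0.15  0.04  0.03] toolz [ 0. -0. -1.]
rim [ 550.98 -215.49] 62.58716330659745 4957 pred [ 550.73 -215.3   145.82] slope along tool x,y (deg): [-0.18 -0.01] z 145.79653650854624
handle slope deg -1.4180945874510749 2707 handle z 152.26763991474624 side 0.02169175816205889
egg c [ -2.19 -15.17 167.82] max z 176.0796742833934 10359 ((548.2935791015625, -231.51988220214844), (27.59941291809082, 42.76161575317383), 87.61648559570312)
```

View pics/s7.png

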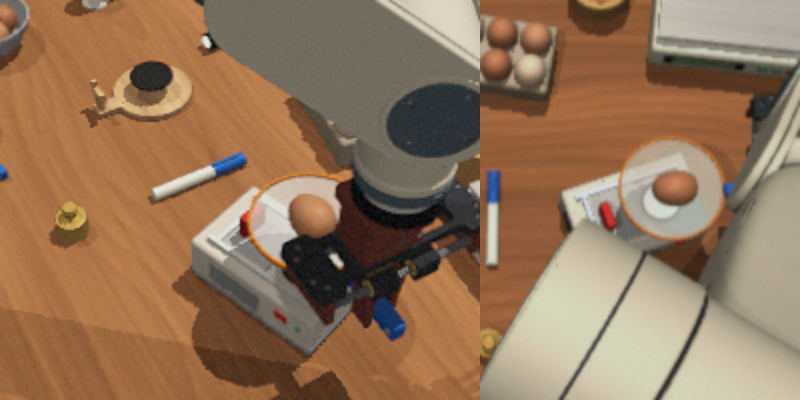

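The pictures show the dish turned a quarter, level over the window, with the egg in the middle, at (313,215) in the side view and (675,187) in the top view. The other things I can see are where they were. I'll hold briefly and hand in.

>>> servo_tool([
  [[0,0,0],[0,0,0]],
  [[0,0,0],[0,0,0]],
  [[0,0,0],[0,0,0]],
  [[0,0,0],[0,0,0]],
  [[0,0,0],[0,0,0]],
])

```text
t: 27.02
ee_pos: [547.2, -323.4, 122.1]
orientation: [2.258, 2.184, 0.0]
ft_force: [-0.1, -0.0, -3.0]
width: 15.8
grasp_force: 30.0
```

>>> servo_tool([
  [[0,0,0],[0,0,0]],
  [[0,0,0],[0,0,0]],
  [[0,0,0],[0,0,0]],
  [[0,0,0],[0,0,0]],
  [[0,0,0],[0,0,0]],
])

```text
t: 27.43
ee_pos: [547.2, -323.4, 122.1]
orientation: [2.258, 2.185, 0.0]
ft_force: [-0.1, -0.0, -1.6]
width: 15.8
grasp_force: 30.0
```

```bash
python3 -c "
from workcell import close_job
print(close_job())"
```

```text
the job is handed in; nothing more can be done
None
```

The job is handed in at 27.4 s: the slide is at its end stop with the window open, and the dish was held level about 6 cm above it, turned a quarter turn, and is still held there with the egg in the middle (no verdict was returned).

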